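# Tray under the hopper, spring gate held half open

## Task

Push the long steel sample tray along the bench, without lifting it, until its middle is under the hopper's spout. Only then draw the hopper's spring-return slide gate out by its D-handle to half of its travel, not well past it, and keep holding it there against the spring: I will charge the hopper while you hold, so finish still holding the gate half open. Leave the other things on the bench where they are.

Things in the scene. Friction and masses are not known exactly. Their poses are not given: they have to be found in the camera images.
- stand: The hopper stand, fixed. Origin on the bench straight below the spout; its x axis points from its front (the gate handle's side) to its back, y to its left, z up. The tray goes under the spout from either side along y, its long side along y. The bench under the spout is bare. The aluminium gate body, 110 x 90 mm, is at heights 124 to 156 mm, with spring barrels out to 62 mm either side.
- spout (a point): Centre of the mouth of the spout, a steel tube of 54 mm diameter, 75 mm above the bench; axes as the stand's.
- hopper (a point): Centre of the open top of the stainless hopper, 295 mm above the bench straight over the spout; hopper diameter 110 mm (115 mm at a bead), narrowing below 220 mm height to a neck at 160 mm.
- foot (a point): Centre of the top of the stand's cast foot, 150 mm behind the spout: 120 mm along x, 200 mm along y, 18 mm high. Two 20 mm columns stand on it 115 mm behind the spout, 120 mm apart, 180 mm high.
- half_mark (a point): Middle one of three black marks (shut, half, full) on a thin fixed scale strip at the gate's left: 74 mm to +y and 115 mm in front of the spout, 140 mm high; the strip runs 55 to 155 mm in front of the spout. The pointer on the gate's crosshead stands over this mark at half travel.
- gate (a joint): Travel of the slide gate in m: 0 shut (where it starts, its springs shutting it), 0.060 fully out; half is 0.030. It slides out along the stand's -x. The spring force rises from about 4 N shut to 9 N at half and 14 N fully out; let go, the gate goes shut.
- handle (a point): Middle of the bar of the gate's D-handle: a round level bar of 12 mm diameter, 84 mm long along the stand's y, 140 mm above the bench, 135 mm in front of the spout when shut, moving with the gate. Behind it there is 39 mm free to the gate's crosshead (128 mm wide, 24 mm high); above, below and in front it is free.
- tray_center (a point): Centre (half-way up, 15 mm above the bench) of the loose open stainless tray: 120 mm along its x, 220 mm along its y, 30 mm high, upright walls 3 mm thick with a 6 mm rim bead on top, 0.3 to 0.5 kg. It starts flat on the bench to the left or the right of the stand, a little nearer the robot than the spout, its long side roughly along the stand's y.
- vial_rack_mid (a point): Centre of a loose wire rack with four glass vials, 86 x 86 mm, 72 mm high, on the other side of the stand from the tray. Bystander.
- bowl_mid (a point): Middle of a loose steel bowl, 90 mm diameter, 42 mm high, near the robot, farther to its left. Bystander.
- vial_mid (a point): Middle of a single loose glass vial, 35 mm diameter, 68 mm high, near the robot to its right. Bystander.
- tape_roll_mid (a point): Middle of a loose roll of tape, 76 mm diameter, 24 mm high, near the robot to its left. Bystander.
- spatula_mid (a point): Middle of a loose steel spatula, a thin rod 190 mm long with flat ends, lying near the robot to its right. Bystander.

How it is judged:
By the outcome, as a careful person would: the job done as asked, in the order asked, and still so for the second after the job is handed in, while the arm keeps its last pose, push and grip.
It also fails if it takes over 69 s, if anything falls off the work surface, if the arm or the gripper's body presses on something with over 40 N, if the wrist force passes 120 N, or if a joint passes its speed limit or range.

## Robot

A 6-joint arm with a two-finger parallel gripper is mounted at the origin on the work surface. World frame = base frame: x ahead of the robot, y to its left, z up, the work surface at z = 0. Lengths are in m, angles in degrees, forces in N, time in s.
With the tool pointing down it reaches from about 0.35 to 0.875 m from the base axis. Payload 4.2 kg.
Tool frame: the origin (TCP) lies midway between the tips of the shut fingers; the grasp point (between the pads) lies 19 mm behind it; y points along the fingers, z is the direction in which the jaws open and shut, and the axes are right-handed (so a half turn about y gives the same grasp; the last joint's range is limited). The gripper opens to 87 mm and grips with 3 to 60 N. Pads are 19 mm wide; open, the fingers measure 117 mm over their backs; the gripper's body (75 mm by 190 mm) begins 51 mm behind the grasp point.
Start: joints at [-58.808, 22.042, 0.453, 0, -68.411, -14.817], TCP at [0.176, -0.6, 0.223] pointing down, gripper open.
Joint ranges: [-179.83, 179.83], [-69.29, 118.12], [-61.27, 80.66], [-181.25, 117.63], [-171.15, -9.14], [-177.46, 177.46]. Speed limits (degrees/s): [159.86, 159.86, 180, 180, 180, 180].

## Interface

Orientations are given as [roll, pitch, yaw] about the fixed x, y, z axes, in that order (R = Rz(yaw) Ry(pitch) Rx(roll)).
In Python, from workcell import env gives the robot as it stands. The module is installed in compiled form; this text tells all that it offers. Calls block until the motion is done:
- env.goto(position, orientation): joint-space move of the TCP to a pose.
- env.move_straight(position, rotation=None, rate=0.15, force_limit=None): straight line of the TCP; rotation=None keeps the orientation; rate is the mean speed in m/s. With force_limit (N) it stops when the force on the tool has changed by that much, and returns True; else False.
- env.set_joints(angles): joint-space move.
- env.gripper_to(opening, grasp_force=None): opening from 0.0 (shut) to 1.0 (fully open); grasp_force is the grip in N (None keeps the last); returns when the fingers have stopped.
- env.dwell(seconds).
- env.inverse_kinematics(position, orientation): joint angles nearest the present ones, or None.
- env.read_state(): the state.
- env.grab_frame(name): name is "side" or "top" or "wrist"; returns a dict with "image" (384x512x3 uint8, blue, green, red), "fx", "fy", "cx", "cy" (pixels), "position" and "orientation" of the camera in the world. Camera axes: x right, y up, looking along -z (the intrinsics and any distortion apply to the point x, -y, -z); pixel columns grow to the right and rows downward; lengths in m; the calibration is good to about 2 mm. The wrist camera is an equidistant fisheye: a pixel r from the principal point sees the ray r / f radians off the axis. A picture is of the moment at which its call begins. There is no depth.
A pose or a line that the arm cannot do raises env.Unreachable and nothing moves.
- env.close_job(): hands the job in, once; it reports no verdict.
Trained networks look in a picture, given as the dict that the camera call returned (one of the last four; its "shot" number tells which), for a name from the list of things; names that differ only in an ending like _2 or _b are one class to them, and where a whole thing is asked for, a point or a joint stands for the part that bears it (a point fixed in the world has none). Each returns a list of dicts, best first, with "score" (0 to 1); they miss things now and then, are a little off and sometimes report something else, mostly with a low value. They report only what shows in the picture. A call takes as long as a camera call.
- env.search_frame(picture, thing): "xyz" ([x, y, z] in m, in world coordinates, good to about 4 mm: the middle of the surface that is visible of it).
- env.trace(picture, thing): "mask" (384x512 bool, what is visible of it).
The state is a dict: "clock": time; "joint_positions": joint angles; "qvel": joint speeds; "joint_torque": joint torques, N m; "position": TCP position; "tool_rot": TCP orientation; "force": force on the tool from outside, world axes, zero at the start; "wrist_torque": the same for the moment, N m; "opening": opening from 0.0 (shut) to 1.0 (fully open).
Only numpy, scipy, OpenCV 4.12 (cv2) and the standard library are available. Lean on these libraries where they do the work, as an engineer would, in place of code of your own. Each camera call takes 0.05 s, during which the arm holds its last target.

## Working session

There is one attempt and no reset: what is moved stays moved. The work goes in short steps, each a Python script; the robot and the scene stay as the last script left them, time stands still between calls to the robot, and variables do not carry over. Pictures are saved under pics/ and viewed, and the job is handed in when it is done.

```bash
mkdir -p pics
cat > h.py <<'E'
import numpy as np, cv2
from workcell import env
from scipy.spatial.transform import Rotation as R
def grab(n,tag):
    p=env.grab_frame(n); cv2.imwrite(f'pics/{tag}.png',p['image']); return p
def s(): 
    x=env.read_state(); print({k:np.round(x[k],3).tolist() for k in('clock','position','tool_rot','force','opening')}); return x
E
python3 - <<'E'
from h import *
st=s()
for n in('side','top'):
    p=grab(n,n+'0'); print(n,p['position'],p['orientation'],p['fx'],p['cx'],p['cy'],[k for k in p])
    for t in['stand','spout','hopper','foot','half_mark','handle','gate','tray_center','vial_rack_mid','bowl_mid','vial_mid','tape_roll_mid','spatula_mid']:
        r=env.search_frame(p,t); print(t,[(np.round(q['xyz'],3).tolist(),round(q['score'],2)) for q in r[:2]])
s()
E
```

```text
{'clock': 0.0, 'position': [0.176, -0.599, 0.221], 'tool_rot': [-89.877, 0.004, 16.363], 'force': [-0.831, -0.234, 0.174], 'opening': 0.998}
side [0.03041564 1.36843138 1.18985113] [  55.69083217    1.24939181 -161.02779512] 493.73493440104244 251.06261502870154 193.8990085878558 ['image', 'fx', 'fy', 'cx', 'cy', 'position', 'orientation', 'shot']
stand [([0.616, 0.06, 0.16], 0.67)]
spout [([0.611, 0.055, 0.155], 0.67)]
hopper [([0.615, 0.06, 0.156], 0.6)]
foot [([0.614, 0.058, 0.158], 0.93)]
half_mark [([0.62, 0.058, 0.155], 0.9)]
handle [([0.491, 0.023, 0.146], 0.84)]
gate [([0.492, 0.024, 0.141], 0.69)]
tray_center [([0.529, 0.216, 0.007], 0.72), ([0.614, 0.058, 0.157], 0.2)]
vial_rack_mid [([0.542, -0.174, 0.064], 0.86)]
bowl_mid [([0.343, 0.399, 0.024], 0.82)]
vial_mid [([0.317, -0.254, 0.042], 0.57)]
tape_roll_mid [([0.304, 0.275, 0.025], 0.71), ([0.492, 0.023, 0.142], 0.4)]
spatula_mid [([0.316, -0.253, 0.043], 0.44)]
top [ 0.40407177 -0.00391564  1.41761926] [  6.3705906    1.14270405 -89.77014543] 407.0561292121512 253.39123248601848 186.00249502615375 ['image', 'fx', 'fy', 'cx', 'cy', 'position', 'orientation', 'shot']
stand [([0.619, 0.03, 0.156], 0.92)]
spout [([0.615, 0.034, 0.157], 0.68)]
hopper [([0.618, 0.029, 0.16], 0.63)]
foot [([0.618, 0.032, 0.157], 0.94), ([0.521, 0.223, 0.005], 0.6)]
half_mark [([0.617, 0.033, 0.16], 0.56)]
handle [([0.492, 0.018, 0.145], 0.75), ([0.616, 0.033, 0.158], 0.26)]
gate [([0.494, 0.017, 0.145], 0.57)]
tray_center [([0.524, 0.223, 0.003], 0.79), ([0.617, 0.028, 0.154], 0.3)]
vial_rack_mid []
bowl_mid [([0.344, 0.421, 0.018], 0.96)]
vial_mid [([0.619, 0.032, 0.161], 0.25)]
tape_roll_mid [([0.302, 0.262, 0.024], 0.78), ([0.32, -0.259, 0.051], 0.28)]
spatula_mid [([0.28, -0.404, 0.005], 0.65)]
{'clock': 1.4, 'position': [0.176, -0.6, 0.223], 'tool_rot': [-90.0, -0.001, 16.377], 'force': [-0.151, -0.66, -0.871], 'opening': 1.001}
```

View images.

View pics/side0.png

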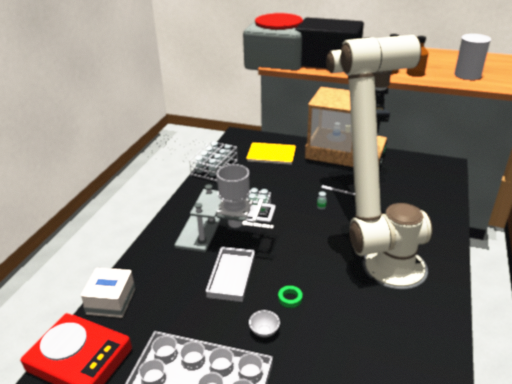

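View pics/top0.png

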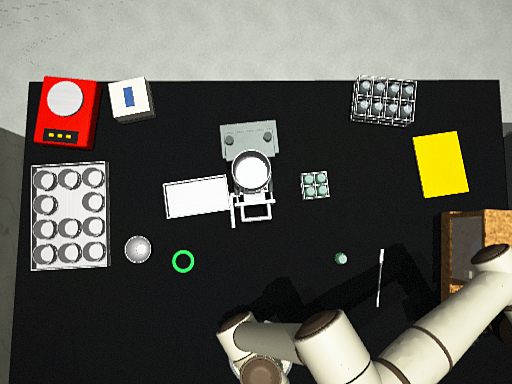

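```bash
cat >> h.py <<'E'
def proj(p,X):
    X=np.atleast_2d(X); Rm=R.from_euler('xyz',p['orientation'],degrees=True).as_matrix()
    c=(X-p['position'])@Rm
    return np.c_[p['cx']+p['fx']*c[:,0]/-c[:,2], p['cy']+p['fy']*-c[:,1]/-c[:,2]]
def unproj(p,uv,z):
    uv=np.atleast_2d(uv); Rm=R.from_euler('xyz',p['orientation'],degrees=True).as_matrix()
    d=np.c_[(uv[:,0]-p['cx'])/p['fx'],-(uv[:,1]-p['cy'])/p['fy'],-np.ones(len(uv))]@Rm.T
    return p['position']+d*((z-p['position'][2])/d[:,2])[:,None]
def stand(x,y,yaw,P):
    c,s_=np.cos(np.radians(yaw)),np.sin(np.radians(yaw)); P=np.atleast_2d(P).astype(float)
    return np.c_[x+c*P[:,0]-s_*P[:,1],y+s_*P[:,0]+c*P[:,1],P[:,2]]
E
python3 - <<'E'
from h import *
for n in('top','side'):
    p=grab(n,n+'1')
    for t in('tray_center','foot','handle'):
        r=env.trace(p,t)
        if not r: continue
        m=r[0]['mask'].astype(np.uint8); c=max(cv2.findContours(m,0,2)[0],key=cv2.contourArea)
        rect=cv2.minAreaRect(c); b=cv2.boxPoints(rect)
        print(n,t,round(r[0]['score'],2),m.sum(),np.round(rect,1) if 0 else rect)
        if t=='tray_center':
            q=unproj(p,b,.03)[:,:2]; print(q.round(3).tolist(),q.mean(0),[np.linalg.norm(q[i]-q[i-1]).round(3) for i in range(4)],np.degrees(np.arctan2(*(q[1]-q[0])[::-1])),np.degrees(np.arctan2(*(q[2]-q[1])[::-1])))
    im=p['image']
    a=im[100:240,150:340] if n=='top' else im[130:310,160:310]
    f=4 if n=='top' else 3
    cv2.imwrite(f'pics/{n}1c.png',cv2.resize(a,None,fx=f,fy=f,interpolation=2))
E
```

```text
top tray_center 0.72 2226 ((196.474609375, 196.8272705078125), (35.646026611328125, 63.90095901489258), 81.63410949707031)
[[0.566, 0.339], [0.598, 0.121], [0.477, 0.102], [0.445, 0.317]] [0.52150172 0.2195906 ] [np.float64(0.123), np.float64(0.22), np.float64(0.123), np.float64(0.218)] -81.48746075702657 -171.0448767864413
top foot 0.84 4079 ((252.21331787109375, 173.68649291992188), (102.58611297607422, 56.90058135986328), 84.42780303955078)
top handle 0.71 528 ((254.87295532226562, 207.1024627685547), (27.341794967651367, 39.3830451965332), 84.80557250976562)
side tray_center 0.63 1954 ((230.49996948242188, 272.9999694824219), (38.32660675048828, 57.75755310058594), 15.52410888671875)
[[0.562, 0.361], [0.619, 0.087], [0.472, 0.101], [0.434, 0.366]] [0.52180178 0.22900559] [np.float64(0.128), np.float64(0.28), np.float64(0.148), np.float64(0.268)] -78.23049101138528 174.7863151018148
side foot 0.7 3906 ((218.03648376464844, 206.8503875732422), (73.38932037353516, 105.76947784423828), 70.01689910888672)
side handle 0.84 299 ((261.5, 211.0), (25.0, 20.0), 0.0)
```

View pics/top1c.png

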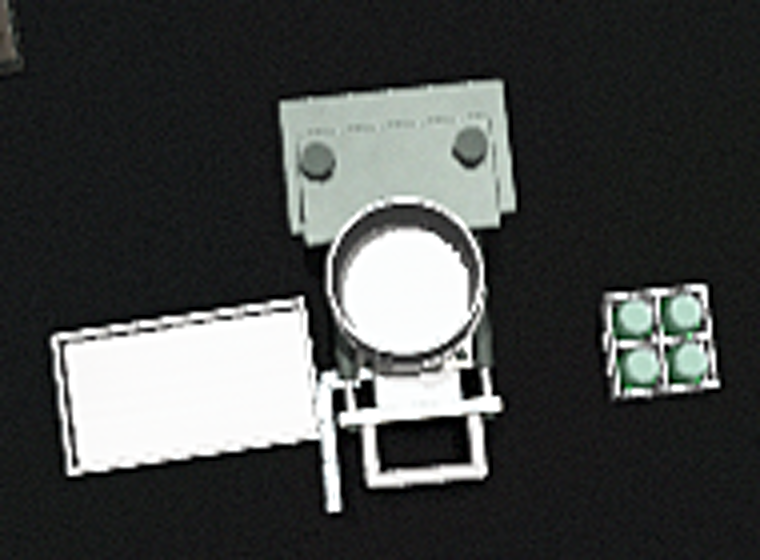

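View pics/side1c.png

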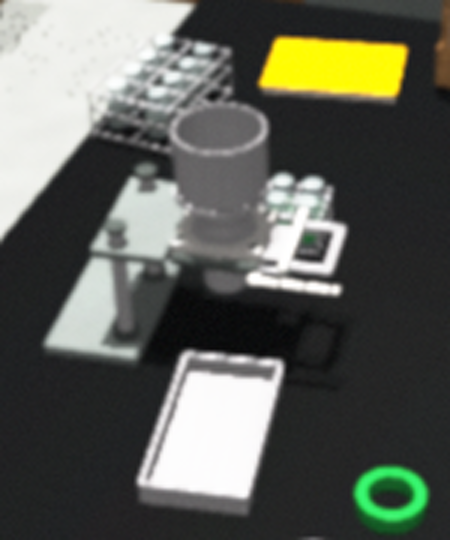

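Run:
```python
from h import *
from scipy.optimize import least_squares
T=env.grab_frame('top');S=env.grab_frame('side')
t=lambda u,v:(u/4+150-.4,v/4+100-.4)
d=lambda u,v:(u/3+160-.33,v/3+130-.33)
F=[(T,(.21,.1,.018),t(280,102)),(T,(.21,-.1,.018),t(500,82)),(T,(.09,-.1,.018),t(517,210)),(T,(.09,.1,.018),t(290,235)),
(T,(0,0,.295),t(406,285)),(T,(-.135,.036,.146),t(371,480)),(T,(-.135,-.036,.146),t(482,467)),
(T,(-.155,.074,.14),t(334,510)),
(S,(.09,.1,.018),d(137,354)),(S,(.21,.1,.018),d(45,345)),(S,(0,0,.295),d(220,131)),(S,(-.155,.074,.14),d(340,290)),(S,(0,0,.075),d(226,280))]
for sel in (range(13),range(8),range(8,13)):
    f=lambda q:np.concatenate([(proj(F[i][0],stand(q[0],q[1],q[2],F[i][1]))[0]-F[i][2]) for i in sel])
    r=least_squares(f,[.62,.03,5],loss='soft_l1'); print(r.x.round(4)); print(r.fun.reshape(-1,2).round(1).tolist())
```

```text
[0.5779 0.0266 5.7807]
[[-0.7, -0.2], [0.8, -0.8], [0.0, 0.5], [-0.2, -0.0], [-0.4, -2.1], [2.3, 0.2], [-2.4, 1.2], [0.2, 0.3], [-0.0, 1.0], [-0.5, -0.4], [0.1, -1.3], [0.0, -0.2], [0.6, -0.3]]
[0.5779 0.0263 5.8044]
[[-0.7, -0.2], [0.8, -0.9], [0.1, 0.5], [-0.2, -0.0], [-0.3, -2.1], [2.4, 0.2], [-2.3, 1.2], [0.3, 0.3]]
[0.5775 0.0277 5.7371]
[[-0.1, 1.1], [-0.5, -0.2], [0.1, -1.1], [-0.0, 0.1], [0.6, -0.1]]
```

```bash
cat >> h.py <<'E'
SX,SY,SW=0.578,0.0268,5.8
def W(x,y,z): return stand(SX,SY,SW,(x,y,z))[0]
def ori(d,jaw):  # directions in stand frame
    d=np.array(d,float);d/=np.linalg.norm(d); j=np.array(jaw,float); j-=d*(j@d); j/=np.linalg.norm(j)
    M=np.c_[np.cross(d,j),d,j]
    return (R.from_euler('z',SW,degrees=True)*R.from_matrix(M)).as_euler('xyz',degrees=True)
def tilt(a): return (0,-np.sin(np.radians(a)),-np.cos(np.radians(a)))
def ik(p,o): 
    q=env.inverse_kinematics(p,o); return None if q is None else np.round(q,1).tolist()
E
python3 - <<'E' 2>&1 | grep -v Warn
from h import *
o1=ori((0,0,-1),(0,1,0))
print('p1',ik([.40,-.25,.4],o1),ik(W(-.14,.198,.1),o1),ik(W(-.14,.198,.01),o1),ik(W(-.07,.198,.01),o1))
for a in(0,15,25,35):
  for s_ in(1,-1):
    o=ori(tilt(a),(s_,0,0)); print(a,s_,ik(W(0,.36,.15),o),ik(W(0,.34,.014),o),ik(W(0,.119,.014),o))
for a in(20,30,40,50,60):
  for s_ in(1,-1):
    d=(np.cos(np.radians(a)),0,-np.sin(np.radians(a)));o=ori(d,(0,0,s_)); n=np.array(d)
    g=np.array([-.135,0,.14])
    print(a,s_,ik(W(*(g-n*.06)),o),ik(W(*(g+n*.019)),o),ik(W(*(g+n*.019-[.03,0,0])),o))
E
```

```text
p1 [-12.2, 2.3, -0.3, -0.0, -87.5, -72.0] [46.6, 14.8, -30.6, -0.0, -44.6, -130.8] [46.6, 23.4, -35.8, -0.0, -30.7, -130.8] [41.3, 27.9, -26.5, -0.0, -35.5, -125.5]
0 1 [49.3, 28.9, 0.8, 0.0, -61.9, 136.5] [48.0, 36.3, -8.2, 0.0, -45.5, 137.8] [30.3, 31.1, -19.1, 0.0, -39.8, 155.5]
0 -1 [49.3, 28.9, 0.8, 0.0, -61.9, -43.5] [48.0, 36.3, -8.2, 0.0, -45.5, -42.2] [30.3, 31.1, -19.1, 0.0, -39.8, -24.5]
15 1 [53.8, 33.3, 3.1, 10.5, -71.4, 127.6] [52.6, 40.0, -6.6, 12.5, -55.0, 125.0] [36.4, 33.0, -23.9, 19.2, -42.5, 134.1]
15 -1 [53.8, 33.3, 3.1, 10.5, -71.4, -52.4] [52.6, 40.0, -6.6, 12.5, -55.0, -55.0] [36.4, 33.0, -23.9, 19.2, -42.5, -45.9]
25 1 [56.2, 36.9, 5.1, 16.0, -78.5, 123.6] [55.1, 43.5, -4.3, 18.1, -62.9, 119.5] [39.5, 35.4, -25.1, 28.4, -47.7, 123.6]
25 -1 [56.2, 36.9, 5.1, 16.0, -78.5, -56.4] [55.1, 43.5, -4.3, 18.1, -62.9, -60.5] [39.5, 35.4, -25.1, 28.4, -47.7, -56.4]
35 1 [58.2, 40.9, 7.3, 20.6, -85.7, 120.7] [57.1, 47.4, -1.4, 22.3, -71.2, 115.8] [42.2, 38.6, -25.0, 34.6, -54.4, 116.1]
35 -1 [58.2, 40.9, 7.3, 20.6, -85.7, -59.3] [57.1, 47.4, -1.4, 22.3, -71.2, -64.2] [42.2, 38.6, -25.0, 34.6, -54.4, -63.9]
20 1 None None None
20 -1 None None None
30 1 [-25.7, -9.3, -50.6, -103.9, -27.7, -57.4] [-31.7, 9.5, -52.9, -125.6, -40.4, -25.8] [-35.3, 7.3, -55.4, -121.6, -41.9, -26.8]
30 -1 [-25.7, -9.3, -50.6, -103.9, -27.7, 122.6] [-31.7, 9.5, -52.9, -125.6, -40.4, 154.2] [-35.3, 7.3, -55.4, -121.6, -41.9, 153.2]
40 1 None [-7.6, 1.8, -40.4, -97.4, -10.3, -73.7] [-8.5, -1.2, -43.3, -96.1, -11.0, -74.5]
40 -1 None [-7.6, 1.8, -40.4, -97.4, -10.3, 106.3] [-8.5, -1.2, -43.3, -96.1, -11.0, 105.5]
50 1 None None None
50 -1 None None None
60 1 None None None
60 -1 None None None
```

```bash
python3 - <<'E' 2>&1 | grep -v Warn
from h import *
g=np.array([-.135,0,.14])
for a in(30,40,50,60,65,70,75,80,90):
  for b in(-50,-40,-30,-20,-10,0,10,20,30,40,50):
    A,B=np.radians([a,b]); n=np.array([np.cos(A)*np.cos(B),np.sin(B),-np.sin(A)*np.cos(B)]);o=ori(n,(np.sin(A),0,np.cos(A)))
    q=[ik(W(*x),o) for x in (g-n*.06,g+n*.019,g+n*.019-[.03,0,0])]
    if all(q): print(a,b,q[0],q[2])
E
```

```text
30 0 [-25.7, -9.3, -50.6, -103.9, -27.7, -57.4] [-35.3, 7.3, -55.4, -121.6, -41.9, -26.8]
30 10 [-32.3, -4.1, -46.8, -91.9, -41.5, -63.2] [-33.8, 8.4, -48.9, -105.9, -44.8, -42.4]
30 20 [-37.6, 3.1, -42.4, -84.7, -54.2, -63.4] [-34.0, 11.8, -44.1, -95.3, -51.9, -50.4]
30 30 [-39.9, 10.5, -37.1, -79.2, -64.4, -63.4] [-34.4, 16.3, -39.5, -87.5, -60.1, -54.7]
30 40 [-40.2, 17.5, -31.4, -74.7, -73.3, -63.7] [-34.2, 21.0, -34.7, -81.6, -68.2, -57.4]
30 50 [-39.2, 24.1, -25.4, -71.0, -81.5, -64.4] [-33.2, 25.9, -29.9, -76.8, -76.2, -59.1]
40 10 [0.5, -10.9, -43.4, -60.1, -16.2, -117.5] [-14.3, 1.1, -41.7, -86.7, -25.0, -79.6]
40 20 [-22.4, -3.0, -37.6, -70.4, -43.0, -92.6] [-21.3, 5.5, -39.2, -82.1, -39.7, -78.0]
40 30 [-30.6, 5.1, -33.2, -70.0, -57.9, -85.4] [-26.0, 11.0, -36.0, -78.3, -52.2, -76.3]
40 40 [-34.1, 13.1, -28.3, -68.4, -69.3, -81.6] [-28.5, 16.8, -32.2, -75.0, -63.1, -75.0]
40 50 [-35.2, 20.7, -23.0, -66.6, -79.0, -79.5] [-29.5, 22.7, -28.1, -72.2, -72.9, -74.1]
50 20 [-8.3, -5.1, -35.0, -52.1, -37.4, -122.2] [-7.6, 2.7, -36.6, -63.6, -31.9, -108.7]
50 30 [-21.4, 2.8, -29.5,
[... 3396 characters left out ...]
3.2]
90 -30 [42.5, 10.7, -36.0, 26.3, -64.8, 127.4] [39.5, 12.5, -47.5, 31.7, -52.3, 121.7]
90 -20 [37.2, 7.5, -33.5, 19.5, -61.2, 137.4] [35.5, 9.7, -44.9, 23.6, -48.0, 132.5]
90 -10 [30.6, 5.6, -30.0, 10.6, -59.0, 149.3] [30.5, 8.2, -41.1, 12.7, -45.7, 146.0]
90 0 [22.8, 5.3, -25.6, 0.0, -59.1, 163.0] [24.1, 7.9, -36.0, 0.0, -46.1, 161.7]
90 20 [4.7, 9.1, -16.1, -21.9, -66.7, -169.8] [7.9, 11.1, -25.5, -24.6, -55.2, -167.6]
90 30 [-3.9, 12.9, -12.3, -31.0, -73.0, -158.8] [-0.1, 14.2, -21.5, -34.2, -62.3, -155.7]
90 40 [-11.3, 17.5, -9.2, -38.6, -79.9, -150.1] [-7.1, 18.1, -18.5, -41.8, -70.0, -146.4]
90 50 [-17.3, 22.8, -6.8, -44.9, -86.9, -143.2] [-12.8, 22.7, -16.2, -48.0, -77.7, -139.0]
```

Run:
```python
from h import *
o1=ori((0,0,-1),(0,1,0))
env.goto([.40,-.25,.4],o1)
env.goto(W(-.14,.198,.30),o1)
env.move_straight(W(-.14,.198,.010),o1,rate=.2)
s()
grab('top','top2')
p=grab('side','side2')
env.move_straight(W(-.0695,.198,.010),o1,rate=.06)
s()
p=grab('top','top3'); q=grab('side','side3')
cv2.imwrite('pics/c3.png',np.hstack([cv2.resize(p['image'][120:270,100:300],None,fx=2,fy=2,interpolation=2),cv2.resize(q['image'][150:300,160:360],None,fx=2,fy=2,interpolation=2)]))
```

```text
{'clock': 6.875, 'position': [0.419, 0.21, 0.011], 'tool_rot': [-89.938, -0.081, 5.803], 'force': [-0.021, -0.477, 0.391], 'opening': 1.001}
{'clock': 8.3, 'position': [0.489, 0.217, 0.01], 'tool_rot': [-89.968, -0.056, 5.804], 'force': [-1.649, -0.193, 0.045], 'opening': 1.002}
```

View pics/c3.png

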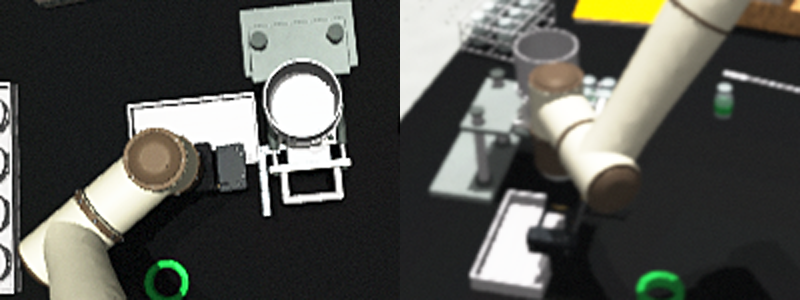

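View pics/side2.png

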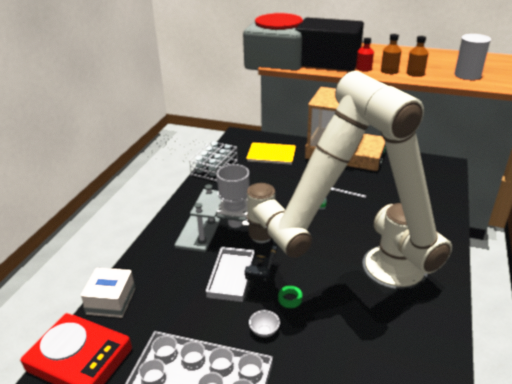

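```bash
cat >> h.py <<'E'
def tray(p,z=.03):
    r=env.trace(p,'tray_center')
    m=r[0]['mask'].astype(np.uint8); c=max(cv2.findContours(m,0,2)[0],key=cv2.contourArea)
    q=unproj(p,cv2.boxPoints(cv2.minAreaRect(c)),z)[:,:2]; 
    e=[q[(i+1)%4]-q[i] for i in range(4)]; L=max(e,key=np.linalg.norm)
    d=q.mean(0)-[SX,SY]; a=np.radians(SW); loc=[d@[np.cos(a),np.sin(a)],d@[-np.sin(a),np.cos(a)]]
    print('tray loc',np.round(loc,4),'ang',np.degrees(np.arctan2(L[1],L[0]))%180-90,[round(float(np.linalg.norm(x)),3) for x in e],round(r[0]['score'],2)); return loc
E
python3 - <<'E'
from h import *
o1=ori((0,0,-1),(0,1,0)); o2=ori(tilt(25),(-1,0,0))
env.move_straight(W(-.10,.198,.010),o1,rate=.15)
env.move_straight(W(-.10,.21,.16),o1,rate=.25)
env.goto(W(-.0,.37,.17),o2)
p=grab('top','top4'); q=grab('side','side4')
tray(p);s()
cv2.imwrite('pics/c4.png',np.hstack([cv2.resize(p['image'][120:270,100:300],None,fx=2,fy=2,interpolation=2),cv2.resize(q['image'][150:300,160:360],None,fx=2,fy=2,interpolation=2)]))
E
```

```text
tray loc [-0.0028  0.194 ] ang 6.01661742402456 [0.23, 0.129, 0.228, 0.129] 0.66
{'clock': 10.808, 'position': [0.541, 0.394, 0.17], 'tool_rot': [-90.018, 24.976, 95.706], 'force': [-0.01, -0.206, 0.21], 'opening': 0.999}
```

View pics/c4.png

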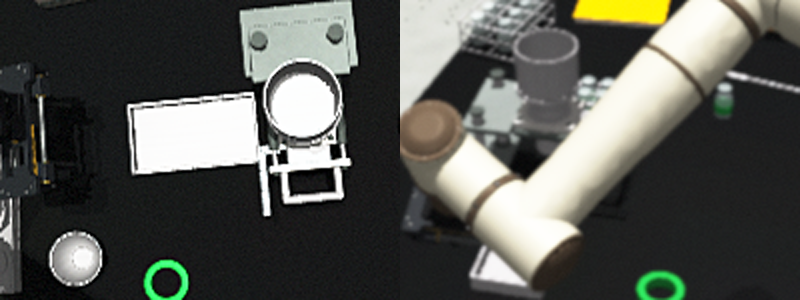

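Run:
```python
from h import *
o2=ori(tilt(25),(-1,0,0))
env.move_straight(W(0,.345,.014),o2,rate=.2)
s()
env.move_straight(W(0,.119,.014),o2,rate=.08)
s()
p=grab('top','top5'); q=grab('side','side5')
cv2.imwrite('pics/c5.png',np.hstack([cv2.resize(p['image'][120:270,140:340],None,fx=2,fy=2,interpolation=2),cv2.resize(q['image'][150:300,160:360],None,fx=2,fy=2,interpolation=2)]))
```

```text
{'clock': 11.75, 'position': [0.544, 0.371, 0.015], 'tool_rot': [-90.133, 24.898, 95.768], 'force': [-0.659, 0.165, -0.135], 'opening': 0.995}
{'clock': 14.725, 'position': [0.566, 0.145, 0.014], 'tool_rot': [-90.001, 25.004, 95.813], 'force': [0.056, 2.17, -0.221], 'opening': 0.998}
```

View pics/c5.png

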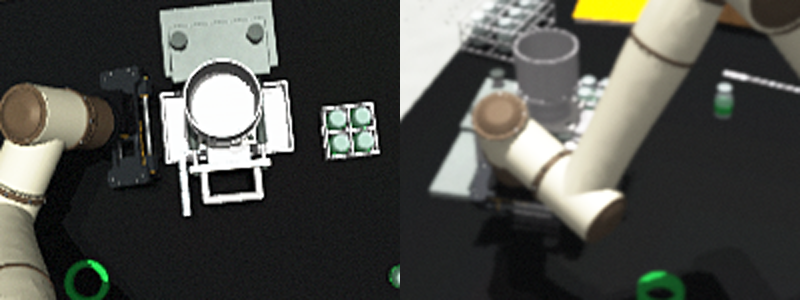

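Run:
```python
from h import *
o2=ori(tilt(25),(-1,0,0))
env.move_straight(W(0,.20,.03),o2,rate=.25)
p=grab('top','top6'); q=grab('side','side6')
tray(p);s()
im=p['image'].copy()
a=cv2.resize(im[140:240,195:305],None,fx=7,fy=7,interpolation=2)
for z in(.03,):
    c=proj(p,stand(SX,SY,SW,[(.06,.11,z),(.06,-.11,z),(-.06,-.11,z),(-.06,.11,z)]))
    cv2.polylines(a,[((c-[195,140]+.5)*7).astype(int)],True,(0,0,255),1)
cv2.imwrite('pics/c6.png',a)
c=proj(q,stand(SX,SY,SW,[(.06,.11,.03),(.06,-.11,.03),(-.06,-.11,.03),(-.06,.11,.03)]))
b=cv2.resize(q['image'][150:280,160:310],None,fx=4,fy=4,interpolation=2)
cv2.polylines(b,[((c-[160,150]+.5)*4).astype(int)],True,(0,0,255),1);cv2.imwrite('pics/d6.png',b)
```

```text
tray loc [-0.0041 -0.0782] ang -89.95138611111754 [0.072, 0.128, 0.072, 0.128] 0.83
{'clock': 15.458, 'position': [0.557, 0.224, 0.03], 'tool_rot': [-89.886, 25.093, 95.758], 'force': [0.198, 0.191, 0.174], 'opening': 1.001}
```

View pics/c6.png

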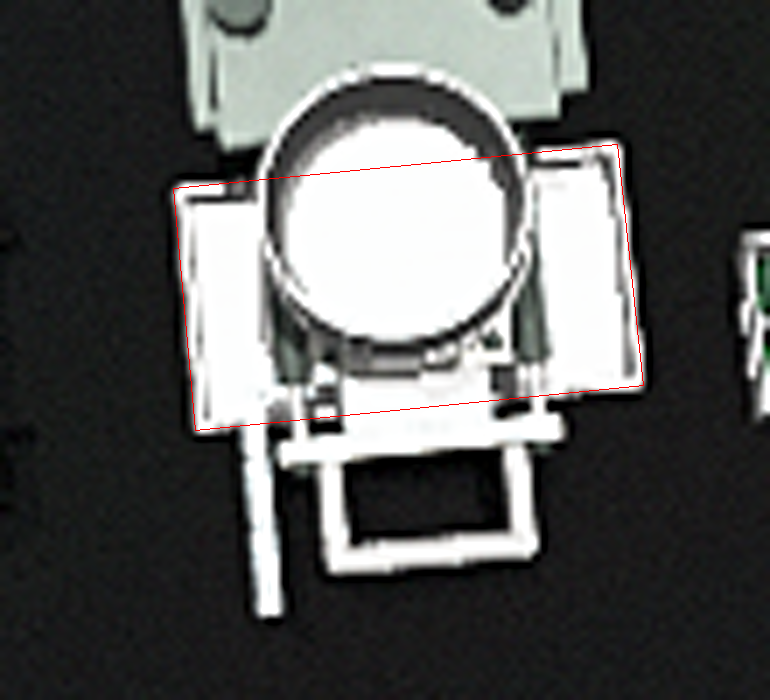

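View pics/d6.png

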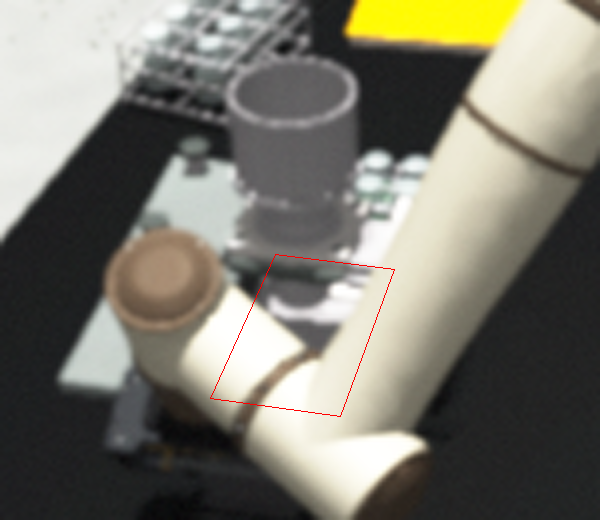

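Run:
```python
from h import *
p=grab('top','top7'); q=grab('side','side7')
t=np.radians(np.arange(0,360,6))
def shapes():
    yield [(.0575*np.cos(a),.0575*np.sin(a),.295) for a in t]
    yield [(-.141,.042,.14),(-.141,-.042,.14),(-.129,-.042,.14),(-.129,.042,.14)]
    yield [(-.055,.074,.14),(-.155,.074,.14)]
    yield [(.21,.1,.018),(.21,-.1,.018),(.09,-.1,.018),(.09,.1,.018)]
    yield [(.027*np.cos(a),.027*np.sin(a),.075) for a in t]
for im,u0,v0,w,h,f,n in((p,195,110,110,125,6,'c7'),(q,160,130,150,150,4,'d7')):
    a=cv2.resize(im['image'][v0:v0+h,u0:u0+w],None,fx=f,fy=f,interpolation=2)
    for sh in shapes():
        c=proj(im,stand(SX,SY,SW,sh)); cv2.polylines(a,[((c-[u0,v0]+.5)*f).astype(int)],True,(0,0,255),1)
    cv2.imwrite(f'pics/{n}.png',a)
```

```text
(no output)
```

View pics/c7.png

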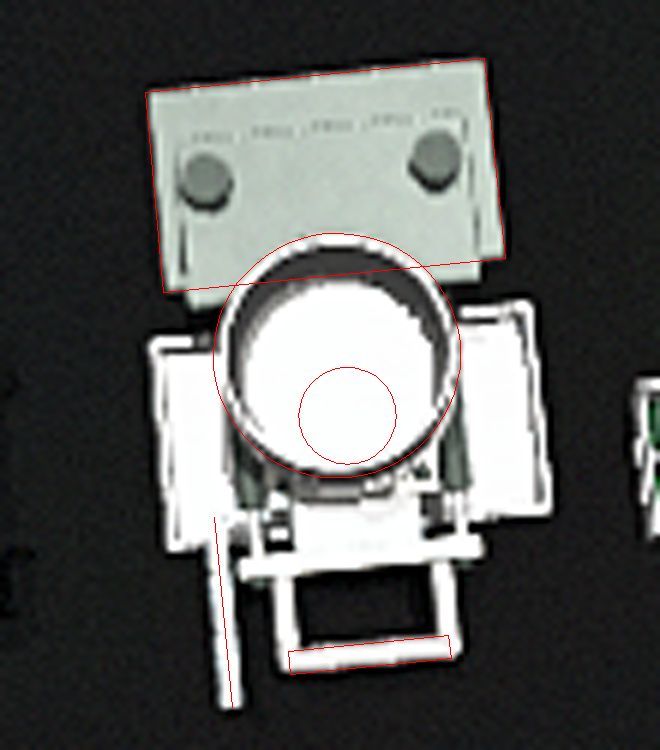

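View pics/d7.png

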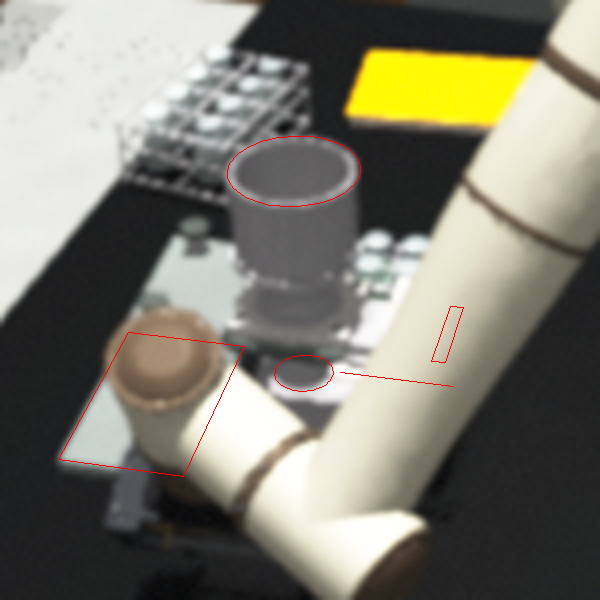

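```bash
cat >> h.py <<'E'
_A,_B=np.radians([50,30]); HN=np.array([np.cos(_A)*np.cos(_B),np.sin(_B),-np.sin(_A)*np.cos(_B)])
OH=ori(HN,(np.sin(_A),0,np.cos(_A))); G=np.array([-.135,0,.14])
E
python3 - <<'E'
from h import *
o1=ori((0,0,-1),(0,1,0))
env.move_straight(W(-.03,.27,.25),rate=.3)
env.goto([.42,.18,.42],ori((0,0,-1),(-1,0,0)))
s()
for k in(.16,.12,.09,.07): print(k,ik(W(*(G-HN*k)),OH),W(*(G-HN*k)))
print(ik([.42,-.1,.40],OH),ik([.42,-.1,.35],OH),ik([.36,-.15,.35],OH))
E
```

```text
{'clock': 17.408, 'position': [0.42, 0.18, 0.418], 'tool_rot': [-89.783, 0.136, 95.784], 'force': [1.291, 0.127, -0.99], 'opening': 1.004}
0.16 [-32.0, -3.8, -25.7, -52.5, -68.2, -110.3] [ 0.36316431 -0.07543386  0.24614623]
0.12 [-27.4, -1.6, -27.6, -54.7, -62.4, -109.3] [ 0.38329601 -0.05328605  0.21960967]
0.09 [-24.3, 0.5, -28.7, -56.8, -58.3, -108.1] [ 0.39839478 -0.03667519  0.19970726]
0.07 [-22.4, 2.0, -29.3, -58.3, -55.8, -107.1] [ 0.40846063 -0.02560128  0.18643898]
[-28.9, -5.9, -6.1, -47.7, -80.0, -129.6] [-29.3, -4.1, -11.1, -48.8, -75.7, -124.2] [-41.1, -3.9, -11.0, -48.7, -84.5, -116.3]
```

Run:
```python
from h import *
env.goto([.42,-.1,.40],OH)
env.gripper_to(.46)
env.goto(W(*(G-HN*.14)),OH)
env.move_straight(W(*(G-HN*.05)),OH,rate=.2)
s()
p=grab('top','top8'); q=grab('side','side8'); w=grab('wrist','wrist8')
for pp in(p,q): print([(np.round(x['xyz'],3).tolist(),round(x['score'],2)) for x in env.search_frame(pp,'handle')[:2]])
print(W(*G))
cv2.imwrite('pics/c8.png',np.hstack([cv2.resize(p['image'][140:270,180:330],None,fx=2.5,fy=2.5,interpolation=2),cv2.resize(q['image'][150:280,180:330],None,fx=2.5,fy=2.5,interpolation=2)]))
```

```text
{'clock': 21.2, 'position': [0.419, -0.015, 0.174], 'tool_rot': [-45.836, 22.399, -63.753], 'force': [0.036, -0.344, 0.347], 'opening': 0.461}
[([0.493, 0.019, 0.145], 0.79)]
[([0.489, 0.025, 0.148], 0.8), ([0.345, 0.394, 0.025], 0.59)]
[0.4436911 0.0131574 0.14     ]
```

View pics/c8.png

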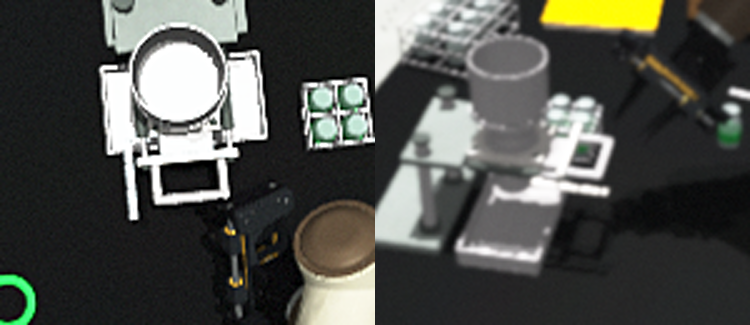

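View pics/wrist8.png

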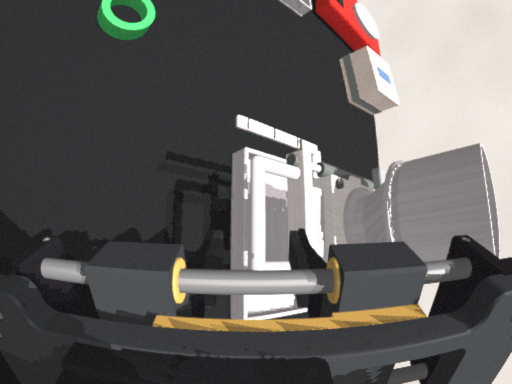

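Run:
```python
from h import *
print(env.move_straight(W(*(G+HN*.019)),OH,rate=.1,force_limit=8))
s()
w=grab('wrist','wrist9')
env.gripper_to(0.0,30)
s()
p=grab('top','top9'); q=grab('side','side9'); w=grab('wrist','wrist10')
cv2.imwrite('pics/c9.png',np.hstack([cv2.resize(p['image'][140:270,180:330],None,fx=2.5,fy=2.5,interpolation=2),cv2.resize(q['image'][150:280,180:330],None,fx=2.5,fy=2.5,interpolation=2)]))
```

```text
False
{'clock': 22.292, 'position': [0.453, 0.024, 0.127], 'tool_rot': [-45.906, 22.501, -63.824], 'force': [0.491, -0.008, -0.322], 'opening': 0.46}
{'clock': 22.967, 'position': [0.455, 0.024, 0.129], 'tool_rot': [-45.706, 22.457, -63.791], 'force': [2.191, 0.15, 5.355], 'opening': 0.123}
```

View pics/c9.png

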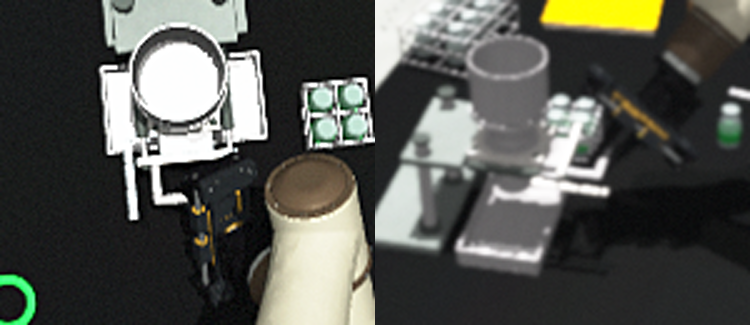

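View pics/wrist10.png

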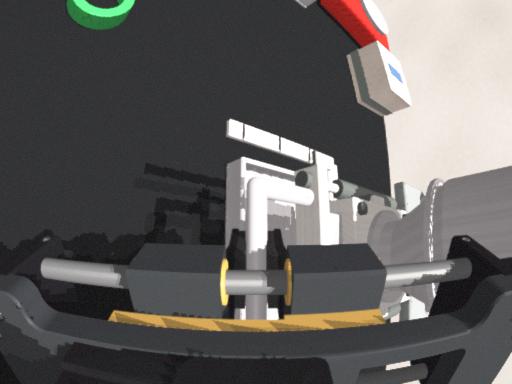

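Run:
```python
from h import *
st=s(); p0=np.array(st['position']); a=np.radians(SW)
ex=np.array([np.cos(a),np.sin(a),0])
env.move_straight(p0-ex*.030,OH,rate=.04)
env.dwell(.3)
st=s(); print('travel',(p0-np.array(st['position']))@ex)
p=grab('top','top11'); q=grab('side','side11'); w=grab('wrist','wrist11')
cv2.imwrite('pics/c11.png',np.hstack([cv2.resize(p['image'][140:270,180:330],None,fx=2.6,fy=2.6,interpolation=2),cv2.resize(w['image'][80:250,180:360],None,fx=2,fy=2,interpolation=2)[:338]]))
cv2.imwrite('pics/w11.png',cv2.resize(w['image'][90:240,190:350],None,fx=5,fy=4,interpolation=2))
```

```text
{'clock': 23.117, 'position': [0.455, 0.024, 0.129], 'tool_rot': [-45.708, 22.455, -63.786], 'force': [1.819, 0.613, 4.915], 'opening': 0.129}
{'clock': 24.275, 'position': [0.426, 0.021, 0.129], 'tool_rot': [-45.835, 22.503, -63.926], 'force': [7.13, 3.935, -3.172], 'opening': 0.128}
travel 0.02864869954292655
```

View pics/w11.png

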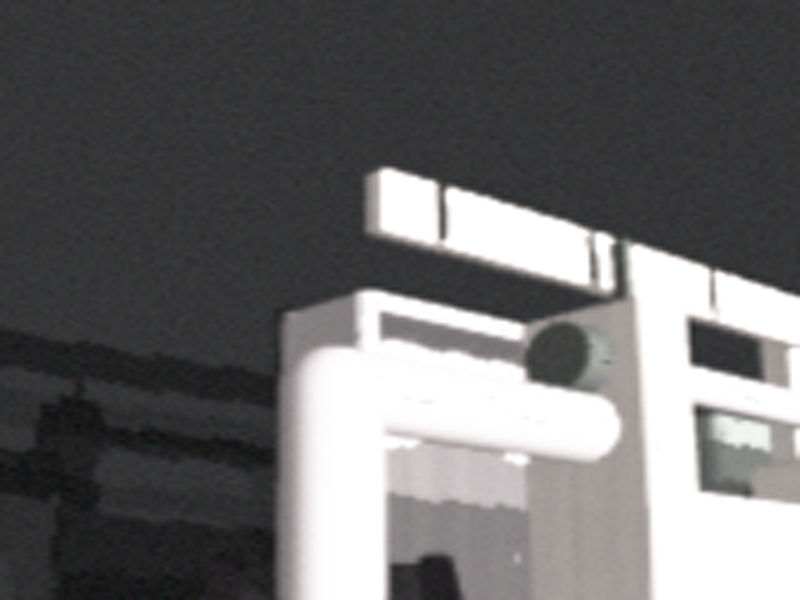

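View pics/c11.png

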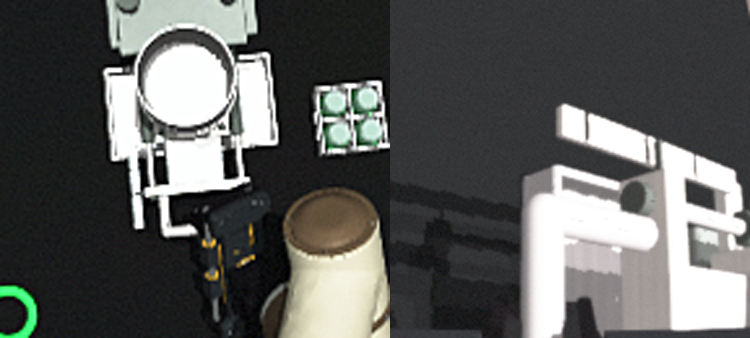

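```bash
cat >> h.py <<'E'
def projw(p,X):
    X=np.atleast_2d(X); Rm=R.from_euler('xyz',p['orientation'],degrees=True).as_matrix()
    c=((X-p['position'])@Rm)*[1,-1,-1]; rr=np.linalg.norm(c[:,:2],axis=1); th=np.arctan2(rr,c[:,2])
    return np.c_[p['cx']+p['fx']*th*c[:,0]/rr,p['cy']+p['fy']*th*c[:,1]/rr]
E
python3 - <<'E'
from h import *
w=env.grab_frame('wrist'); T=env.grab_frame('top')
u0,v0,f=190,90,5
a=cv2.resize(w['image'][v0:v0+120,u0:u0+160],None,fx=f,fy=f,interpolation=2)
L=lambda P,col:cv2.polylines(a,[((projw(w,stand(SX,SY,SW,P))-[u0,v0]+.5)*f).astype(int)],False,col,1)
for xm in(-.085,-.115,-.145): L([(xm,.069,.14),(xm,.079,.14)],(0,0,255))
for tr,col in((.025,(255,0,0)),(.030,(0,255,0)),(.035,(0,255,255))):
    x=-.09-tr; L([(x,.064,.128),(x,.064,.152),(x,.0,.152)],col)
    x=-.135-tr; L([(x,.042,.14),(x,-.01,.14)],col)
    L([(-.085-tr,.066,.145),(-.085-tr,.08,.145)],col)
cv2.imwrite('pics/w12.png',a)
u0,v0,f=225,180,9
b=cv2.resize(T['image'][v0:v0+60,u0:u0+80],None,fx=f,fy=f,interpolation=2)
L=lambda P,col:cv2.polylines(b,[((proj(T,stand(SX,SY,SW,P))-[u0,v0]+.5)*f).astype(int)],False,col,1)
for xm in(-.085,-.115,-.145): L([(xm,.069,.14),(xm,.079,.14)],(0,0,255))
for tr,col in((.025,(255,0,0)),(.030,(0,255,0)),(.035,(0,255,255))):
    x=-.09-tr; L([(x,.064,.152),(x,-.064,.152)],col)
    x=-.141-tr; L([(x,.042,.14),(x,-.01,.14)],col)
cv2.imwrite('pics/t12.png',b)
E
```

```text
(no output)
```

View pics/w12.png

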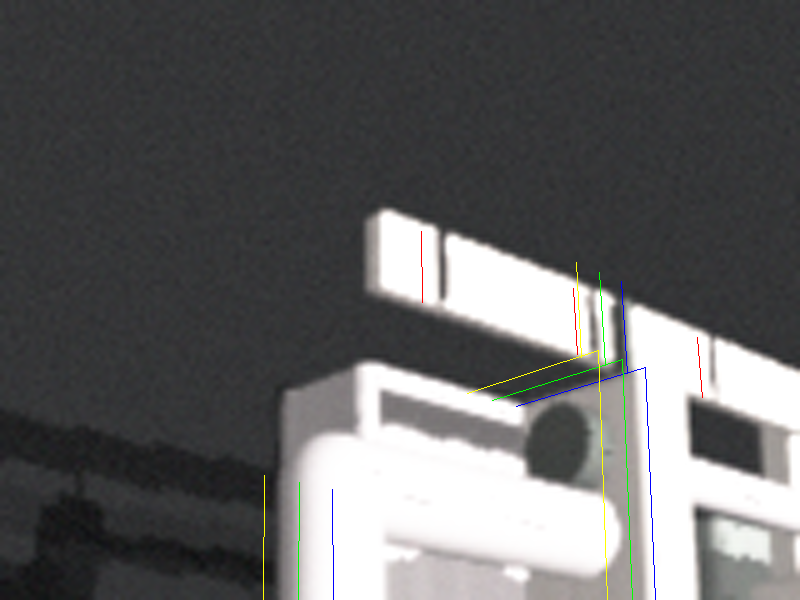

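View pics/t12.png

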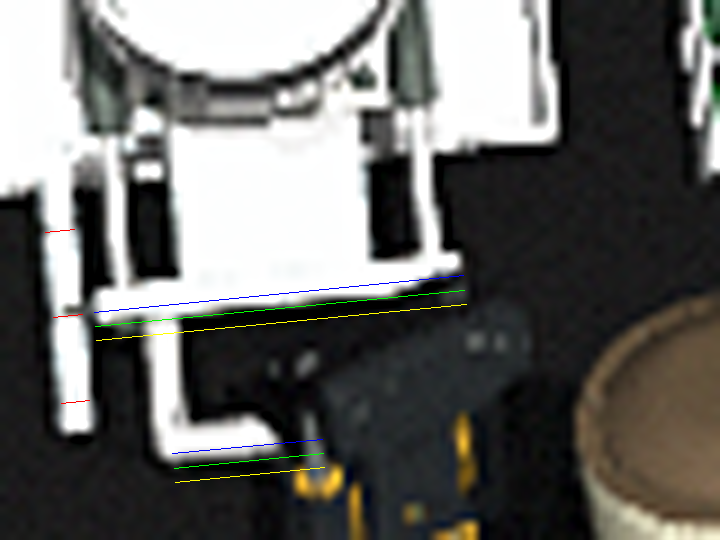

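Run:
```python
from h import *
st=s(); pa=np.array(st['position']); a=np.radians(SW); ex=np.array([np.cos(a),np.sin(a),0])
p0=np.array([.4553,.0242,.129]) 
p0c=pa+ex*.02865
env.move_straight(p0c-ex*.031,OH,rate=.01)
env.dwell(1.0)
st=s(); print('travel',(p0c-np.array(st['position']))@ex)
env.dwell(1.0); st=s(); print('travel',(p0c-np.array(st['position']))@ex)
w=grab('wrist','wrist13');q=grab('side','side13');p=grab('top','top13')
u0,v0,f=190,90,5
A=cv2.resize(w['image'][v0:v0+110,u0:u0+160],None,fx=f,fy=f,interpolation=2)
cv2.imwrite('pics/w13.png',A)
b=cv2.resize(p['image'][140:240,195:305],None,fx=5,fy=5,interpolation=2)
c=proj(p,stand(SX,SY,SW,[(.06,.11,.03),(.06,-.11,.03),(-.06,-.11,.03),(-.06,.11,.03)]))
cv2.polylines(b,[((c-[195,140]+.5)*5).astype(int)],True,(0,0,255),1)
cv2.imwrite('pics/c13.png',b)
```

```text
{'clock': 24.525, 'position': [0.426, 0.021, 0.129], 'tool_rot': [-45.836, 22.508, -63.926], 'force': [7.91, 3.449, -3.72], 'opening': 0.124}
{'clock': 25.775, 'position': [0.425, 0.021, 0.129], 'tool_rot': [-45.843, 22.509, -63.928], 'force': [7.146, 4.138, -4.6], 'opening': 0.126}
travel 0.029718159258426212
{'clock': 26.775, 'position': [0.425, 0.021, 0.129], 'tool_rot': [-45.844, 22.515, -63.932], 'force': [7.445, 4.231, -3.356], 'opening': 0.124}
travel 0.029715175058314634
```

View pics/w13.png

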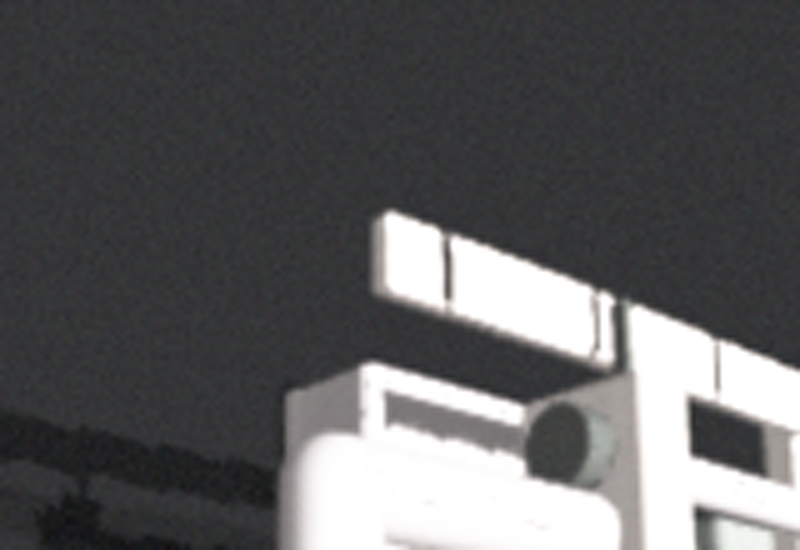

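View pics/c13.png

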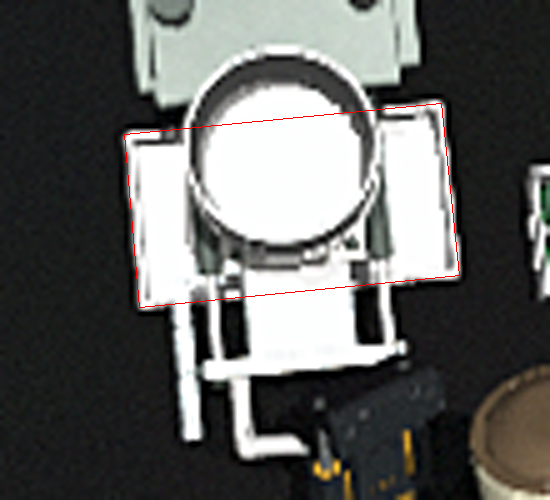

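View pics/side13.png

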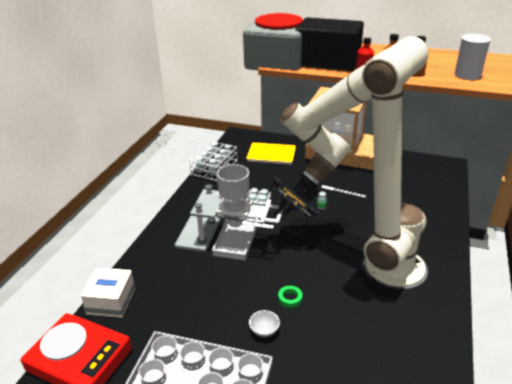

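Run:
```python
import cv2,numpy as np
a=cv2.imread('pics/wrist10.png')[110:185,215:345];b=cv2.imread('pics/wrist13.png')[115:190,255:385-0]
a=cv2.resize(a,None,fx=6,fy=4,interpolation=2);b=cv2.resize(b,None,fx=6,fy=4,interpolation=2)
cv2.imwrite('pics/cmp.png',np.vstack([np.clip(a*.8,0,255),np.clip(b*.8,0,255)]).astype(np.uint8)[:600])
```

```text
(no output)
```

View pics/cmp.png

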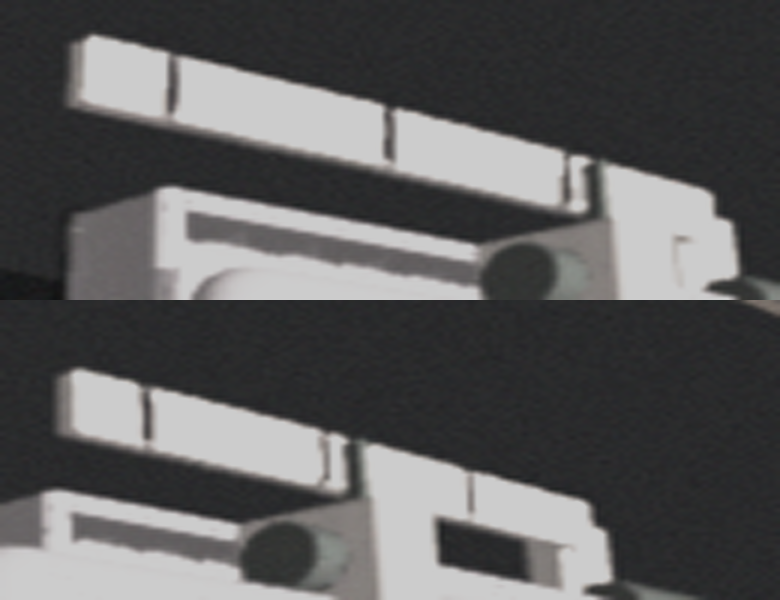

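Run:
```python
from h import *
s(); env.close_job()
```

```text
{'clock': 26.925, 'position': [0.425, 0.021, 0.129], 'tool_rot': [-45.843, 22.51, -63.93], 'force': [8.477, 4.61, -3.863], 'opening': 0.126}
the job is handed in; nothing more can be done
```

The tray is under the spout and the gripper is holding the gate about half open. I handed the job in at 26.9 s of the 69 s allowed.

- **Tray:** I pushed it flat along the bench with the open fingers. The first push moved it forward and squared it to the stand. The second pushed its end wall along y to under the spout. In the last top picture its rim matches the target outline within about 1 px (3 mm). The network's mask was no use for this check, because the hopper hides the middle of the tray.
- **Gate:** I gripped the D-handle at 30 N and drew it out 29.7 mm by the arm's own readings. The position stayed steady for 1 s before hand-in, and the tool read about 8–10 N, close to the expected spring force.
- **Gate cross-checks:**
    - In the wrist picture the pointer stands off the half mark by about as much as it stood off the shut mark when shut, which gives about 29.5–30 mm.
    - A top-view overlay taken before a final 1 mm adjustment read a little lower, at about 27.5–29 mm against 28.6 mm by the arm. I did not repeat it afterwards.
- **Other things on the bench:** I planned the moves clear of them. The rack, bowl, tape and vial look unmoved in the last side picture. I did not measure their positions again.

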